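# Put the dropper bottles away in the colour-coded caddy

## Task

Put the four amber dropper bottles, the ones with a black rubber bulb on top, away in the grey caddy, each standing upright on the liner that matches the colour of its label. They are glass, so set them down rather than letting them drop, and do not tip them over. Leave the two look-alikes with flat white screw caps standing where they are.

Things in the scene. Friction and masses are not known exactly. Their poses are not given: they have to be found in the camera images.
- dropper_green: loose amber glass dropper bottle, green label and shoulder, black cap and rubber bulb, upright, 0.08-0.15 kg. Straight body 36 mm in diameter to 62 mm height, shoulder to 70, cap (21 wide) to 82, bulb (13 wide) to 95. Grip the straight body. Origin: centre of its underside, z up. Its centre starts 70 mm or more from other bottles and a beaker (44 wide, 55 tall)
- dropper_yellow: loose amber glass dropper bottle, yellow label and shoulder, black cap and rubber bulb, upright, 0.08-0.15 kg. Straight body 36 mm in diameter to 62 mm height, shoulder to 70, cap (21 wide) to 82, bulb (13 wide) to 95. Grip the straight body. Origin: centre of its underside, z up. Its centre starts 70 mm or more from other bottles and a beaker (44 wide, 55 tall)
- dropper_blue: loose amber glass dropper bottle, blue label and shoulder, black cap and rubber bulb, upright, 0.08-0.15 kg. Straight body 36 mm in diameter to 62 mm height, shoulder to 70, cap (21 wide) to 82, bulb (13 wide) to 95. Grip the straight body. Origin: centre of its underside, z up. Its centre starts 70 mm or more from other bottles and a beaker (44 wide, 55 tall)
- dropper_red: loose amber glass dropper bottle, red label and shoulder, black cap and rubber bulb, upright, 0.08-0.15 kg. Straight body 36 mm in diameter to 62 mm height, shoulder to 70, cap (21 wide) to 82, bulb (13 wide) to 95. Grip the straight body. Origin: centre of its underside, z up. Its centre starts 70 mm or more from other bottles and a beaker (44 wide, 55 tall)
- screwcap_green: look-alike to leave alone: the same amber body (36 mm in diameter, green label and shoulder), but a flat white screw cap 26 mm in diameter, top at 86 mm, no bulb. Loose, upright on the bench. Origin: centre of its underside, z up
- screwcap_blue: look-alike to leave alone: the same amber body (36 mm in diameter, blue label and shoulder), but a flat white screw cap 26 mm in diameter, top at 86 mm, no bulb. Loose, upright on the bench. Origin: centre of its underside, z up
- liner_green: green square liner, 64 mm wide, 3 thick, fixed on a pocket's floor in the caddy. Origin: centre of its underside, 6 mm above the bench, mid-pocket; x, y along the pocket walls; bottles stand 3 mm above it. Caddy: grey, fixed, 150 mm square, 30 high; 2 by 2 pockets 66 mm square, pitch 72, walls 6 thick. It is left or right of the bottles; a wipes carton 100 mm high is on the other side
- liner_yellow: yellow square liner, 64 mm wide, 3 thick, fixed on a pocket's floor in the caddy. Origin: centre of its underside, 6 mm above the bench, mid-pocket; x, y along the pocket walls; bottles stand 3 mm above it. Caddy: grey, fixed, 150 mm square, 30 high; 2 by 2 pockets 66 mm square, pitch 72, walls 6 thick. It is left or right of the bottles; a wipes carton 100 mm high is on the other side
- liner_blue: blue square liner, 64 mm wide, 3 thick, fixed on a pocket's floor in the caddy. Origin: centre of its underside, 6 mm above the bench, mid-pocket; x, y along the pocket walls; bottles stand 3 mm above it. Caddy: grey, fixed, 150 mm square, 30 high; 2 by 2 pockets 66 mm square, pitch 72, walls 6 thick. It is left or right of the bottles; a wipes carton 100 mm high is on the other side
- liner_red: red square liner, 64 mm wide, 3 thick, fixed on a pocket's floor in the caddy. Origin: centre of its underside, 6 mm above the bench, mid-pocket; x, y along the pocket walls; bottles stand 3 mm above it. Caddy: grey, fixed, 150 mm square, 30 high; 2 by 2 pockets 66 mm square, pitch 72, walls 6 thick. It is left or right of the bottles; a wipes carton 100 mm high is on the other side

How it is judged:
At the end, for the whole second after the job is handed in: Each dropper bottle stands upright (within 0.1 rad) and at rest in the pocket with the liner of its own colour, its underside on the liner (within about 4 mm) and its axis within 22 mm of the liner's centre; both white-capped bottles are upright within 30 mm of where they started (horizontal distance between dropper_green and liner_green below 0.022 m and z of dropper_green in the frame of liner_green between 0 and 0.007 m and angle between each of dropper_green, dropper_yellow, dropper_blue, dropper_red, screwcap_green, screwcap_blue's own z axis and vertical below 0.1 rad and linear speed of each of dropper_green, dropper_yellow, dropper_blue, dropper_red below 0.02 m/s and horizontal distance between dropper_yellow and liner_yellow below 0.022 m and z of dropper_yellow in the frame of liner_yellow between 0 and 0.007 m and horizontal distance between dropper_blue and liner_blue below 0.022 m and z of dropper_blue in the frame of liner_blue between 0 and 0.007 m and horizontal distance between dropper_red and liner_red below 0.022 m and z of dropper_red in the frame of liner_red between 0 and 0.007 m and distance of each of screwcap_green, screwcap_blue from where it was at the start of the episode below 0.03 m); the robot touches nothing.
It fails at once if a dropper bottle is dropped into its pocket (faster than 0.6 m/s within 50 mm above its liner) ((horizontal distance between dropper_green and liner_green below 0.035 m and z of dropper_green in the frame of liner_green below 0.05 m and linear speed of dropper_green above 0.6 m/s) or (horizontal distance between dropper_yellow and liner_yellow below 0.035 m and z of dropper_yellow in the frame of liner_yellow below 0.05 m and linear speed of dropper_yellow above 0.6 m/s) or (horizontal distance between dropper_blue and liner_blue below 0.035 m and z of dropper_blue in the frame of liner_blue below 0.05 m and linear speed of dropper_blue above 0.6 m/s) or (horizontal distance between dropper_red and liner_red below 0.035 m and z of dropper_red in the frame of liner_red below 0.05 m and linear speed of dropper_red above 0.6 m/s)).
It fails at once if a dropper bottle is tipped over (beyond 0.7 rad) (angle between any of dropper_green, dropper_yellow, dropper_blue, dropper_red's own z axis and vertical above 0.7 rad).
It fails at once if a white-capped bottle is moved more than 30 mm or tipped ((distance of screwcap_green from where it was at the start of the episode above 0.03 m or angle between screwcap_green's own z axis and vertical above 0.5 rad) or (distance of screwcap_blue from where it was at the start of the episode above 0.03 m or angle between screwcap_blue's own z axis and vertical above 0.5 rad)).
It also fails if it takes over 104 s, if anything falls off the work surface, if the arm or the gripper's body presses on something with over 40 N, if the wrist force passes 120 N, or if a joint passes its speed limit or range.

## Robot

A 7-joint arm with a two-finger parallel gripper is mounted at the origin on the work surface. World frame = base frame: x ahead of the robot, y to its left, z up, the work surface at z = 0. Lengths are in m, angles in rad, forces in N, time in s.
With the tool pointing down it reaches from about 0.4 to 0.85 m from the base axis. Payload 10.4 kg.
Tool frame: the origin (TCP) lies on the centre line of the jaws, within the pads' length; the fingertips stand 17 mm ahead of it and the grasp point (between the pads) lies 2 mm behind it; z points along the fingers, y is the line along which they close (so a half turn about z gives the same grasp; the last joint's range is limited). The gripper opens to 85 mm and grips with 20 to 120 N. Pads are 22 mm wide; open, the fingers measure 114 mm over their backs; the gripper's body (76 mm by 85 mm) begins 54 mm behind the grasp point. The pads swing forward as they close: fully open they stand 13 mm farther back than shut.
Start: joints at [1.276, 0.332, -0.065, 1.46, 0.022, 1.35, -0.088], TCP at [0.168, -0.602, 0.248] pointing down, gripper open.
Joint ranges: [-2.6, 2.6], [-0.5, 2.12], [-1.47, 1.34], [0.16, 2.42], [-1.27, 4.41], [0.06, 2.06], [-2.6, 2.6]. Speed limits (rad/s): [2.22, 2.22, 2.79, 2.79, 3.14, 3.14, 3.14].

## Interface

Orientations are given as a unit quaternion [x, y, z, w].
In Python, from workcell import get_obs, optics, job gives the robot as it stands. The module is installed in compiled form; this text tells all that it offers.
- The arm moves only by the tool send_rows, never from a script. Its argument "plan" is a list that holds one entry, the list of rows, each a list of 7 numbers: the turn, a rotation vector about the tool's x, y, z in units of 1.5 rad (1.0 is 1.5 rad), then the shift along the tool's x, y, z in units of 20 cm (1.0 is 20 cm), then the opening, from 0 (shut) to 1 (fully open). A call has 1 to 20 rows; each row shifts and turns the commanded pose from where the row before left it, along the tool's axes as they then stand; what a row does not reach is not made up. A row lasts 1/12 s, in which the tool goes at most 41.7 mm and 7.16 degrees, less where a joint would pass 70% of its speed; a pose out of reach is approached as far as the arm can. A call with a number of a shift or a turn outside -1 to 1 is refused whole. A call with a gripper value outside its range is refused whole. The fingers move at their own pace and stop on an object; "squeeze" is the grip in N (left out, the last holds). Time passes only in rows, so rows that do not move let the fingers close. It gives the time, the measured TCP pose, the force, the opening and the grip force at its end, in the units of the state.
- get_obs(): the state, without advancing time (a new reading comes with each control period).
- optics.camera(name): name is "scene" or "top"; returns the picture (480x640x3 uint8, red, green, blue); there is no depth.
- optics.get_calibration(name): a dict with "intrinsics" (3x3 intrinsics, pixels), "distortion" ([k1, k2, p1, p2, k3] as OpenCV has them; the pictures are not rectified), "world_from_camera" (4x4, takes a point from camera to world coordinates). Camera axes: x right, y up, looking along -z (the intrinsics and any distortion apply to the point x, -y, -z); pixel columns grow to the right and rows downward; lengths in m; the calibration is good to about 2 mm. A picture is of the moment at which its call begins. get_calibration takes no time and is no camera call.
- job.hand_in(): hands the job in; it is judged then, once.
The state is a dict: "clock": time; "joint_pos": joint angles; "joint_velocities": joint speeds; "tau": joint torques, N m; "position": TCP position; "ee_rot": TCP orientation; "ft_force": force on the tool from outside, world axes, zero at the start; "torque": the same for the moment, N m; "grip_width": opening from 0.0 (shut) to 1.0 (fully open); "grasp_force": force on a finger pad.
Only numpy, scipy, OpenCV 4.12 (cv2) and the standard library are available. Lean on these libraries where they do the work, as an engineer would, in place of code of your own. Each camera call takes 0.05 s, during which the arm holds its last target. There are 200 camera calls.

## Working session

There is one attempt and no reset: what is moved stays moved. The work goes in short steps, Python scripts to look and compute and a tool call to move; the robot and the scene stay as the last step left them, time stands still between calls to the robot, and variables do not carry over. Pictures are saved under pics/ and viewed, at most 14 in all, crops included, and the job is handed in when it is done.

Besides the shell and the picture viewer there is one more tool, called by a JSON object that holds its "fn" and its "kwargs", one argument or row to a line. send_rows: Moves the arm, as the interface text tells. Its arguments: {"type":"object","properties":{"plan":{"type":"array"},"squeeze":{"type":"number"}},"required":["plan"]}

```bash
mkdir -p pics; python3 - <<'E'
from workcell import get_obs, optics, job
import cv2
for n in("scene","top"):
    cv2.imwrite(f"pics/{n}0.png",optics.camera(n)[:,:,::-1])
    c=optics.get_calibration(n);print(c)
print(get_obs())
E
```

```text
{'intrinsics': array([[458.15138368,   0.        , 314.20650944],
       [  0.        , 458.15138368, 237.87307974],
       [  0.        ,   0.        ,   1.        ]]), 'distortion': array([-0.11793602,  0.        ,  0.        ,  0.        ,  0.        ]), 'world_from_camera': array([[-0.86013218, -0.43011601,  0.27417669,  0.7824708 ],
       [ 0.51000433, -0.71650441,  0.47593804,  0.364931  ],
       [-0.00825976,  0.54920092,  0.83564952,  0.72603065],
       [ 0.        ,  0.        ,  0.        ,  1.        ]])}
{'intrinsics': array([[442.16207204,   0.        , 322.00855324],
       [  0.        , 442.16207204, 237.21698182],
       [  0.        ,   0.        ,   1.        ]]), 'distortion': array([0.02246651, 0.        , 0.        , 0.        , 0.        ]), 'world_from_camera': array([[-0.02137071,  0.98046194, -0.19554458,  0.37470119],
       [-0.99976643, -0.02032791,  0.00733837, -0.00473111],
       [ 0.00321998,  0.19565573,  0.98066736,  0.95675378],
       [ 0.        ,  0.        ,  0.        ,  1.        ]])}
{'clock': 0.1, 'joint_pos': array([ 1.27641259,  0.33277041, -0.06471478,  1.46084778,  0.02156172,
        1.34990866, -0.08847634]), 'joint_velocities': array([-1.17815152e-03, -1.60450700e-03,  8.52833997e-04, -1.46734970e-03,
       -5.18313638e-05,  1.24162738e-04,  4.96462200e-04]), 'tau': array([ 2.19296955e-03, -6.26753497e+01,  4.98069031e-02, -3.92429674e+01,
        1.65349455e-02,  6.94415619e-03, -9.44895532e-05]), 'position': array([ 0.16771501, -0.60175062,  0.24762397]), 'ee_rot': array([ 9.90777442e-01,  1.35497879e-01, -9.14389037e-05, -6.13715634e-04]), 'ft_force': array([ 0.14523695, -0.31140151,  0.17619406]), 'torque': array([0.03679295, 0.00091566, 0.05835586]), 'grasp_force': 0.0, 'grip_width': 0.999542769009933}
```

View pics/scene0.png

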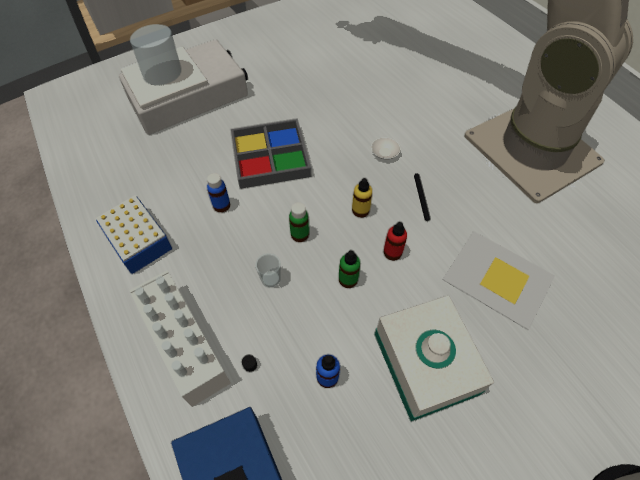

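View pics/top0.png

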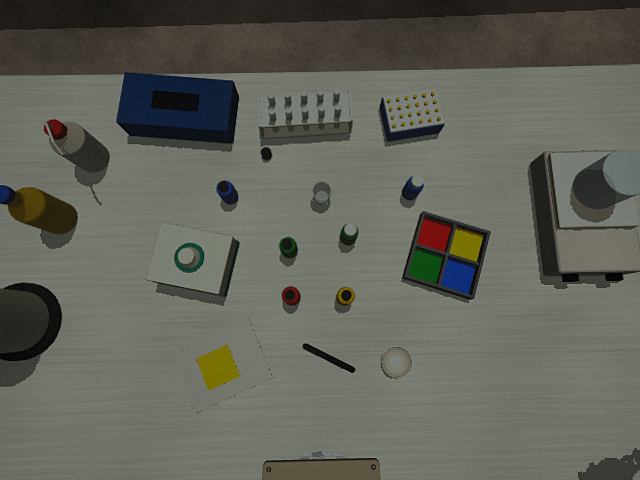

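The scene view shows the droppers at about yellow (362,198), red (396,241), green (349,268), blue (328,370), with the caddy at (270,153). The top view has them at yellow (345,296), red (291,296), green (288,247), blue (227,192), with the caddy at (447,255). The white caps in the top view are at (348,234) and (413,188), and the beaker at (321,196). I'll enlarge both views to read pixels more closely.

```bash
python3 - <<'E'
import cv2
s=cv2.imread("pics/scene0.png");t=cv2.imread("pics/top0.png")
cv2.imwrite("pics/s1.png",cv2.convertScaleAbs(cv2.resize(s[170:395,200:425],(600,600),interpolation=2),alpha=1.8))   # 2.667
cv2.imwrite("pics/t1.png",cv2.convertScaleAbs(cv2.resize(t[170:320,205:365],None,fx=4,fy=4,interpolation=2),alpha=1.8))
cv2.imwrite("pics/c1.png",cv2.hconcat([cv2.convertScaleAbs(cv2.resize(a,(400,400),interpolation=2),alpha=1.5) for a in (s[105:205,220:320],t[205:305,395:495])]))
E
```

```text
(no output)
```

View pics/s1.png

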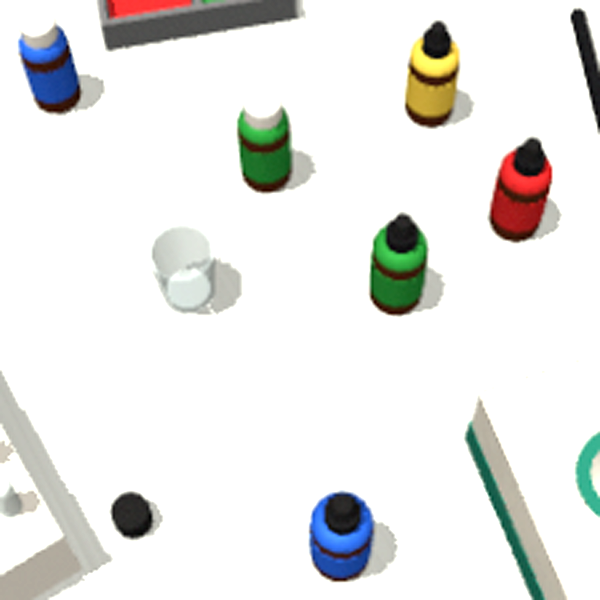

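View pics/t1.png

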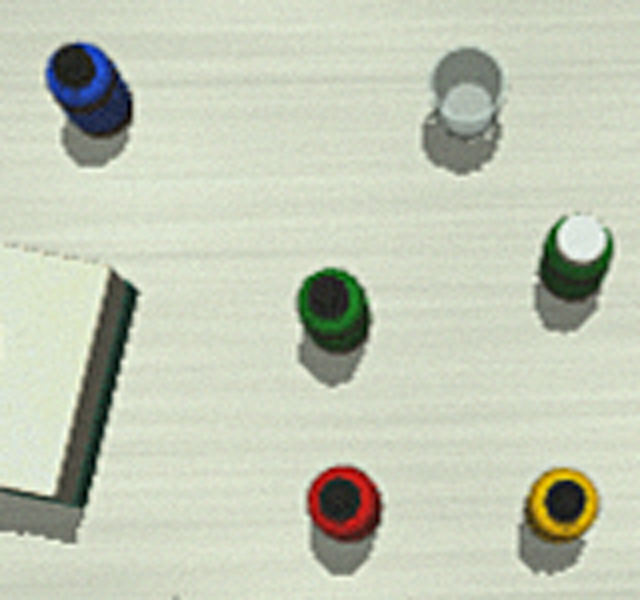

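View pics/c1.png

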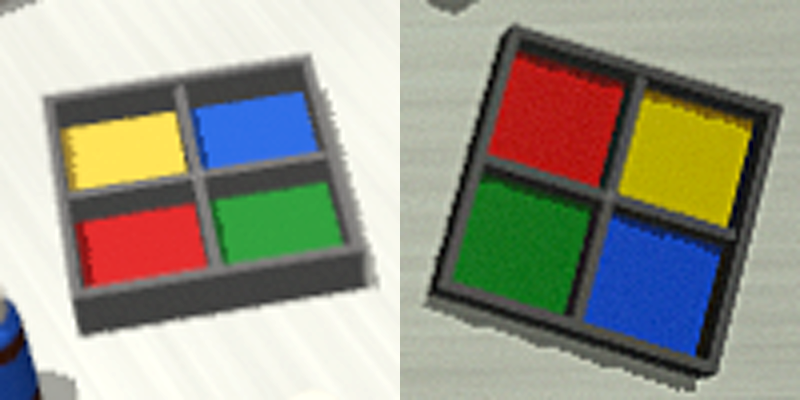

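The crops give me the cap centres, the caddy rim corners and the liner layout. In the top view red is upper-left, yellow upper-right, green lower-left and blue lower-right. Next I triangulate.

```bash
cat > h.py <<'E'
import numpy as np, cv2
from workcell import get_obs, optics
C={n:optics.get_calibration(n) for n in("scene","top")}
def ray(n,p):
    c=C[n];u=cv2.undistortPoints(np.array([[p]],float),c["intrinsics"],c["distortion"])[0,0]
    T=c["world_from_camera"];d=T[:3,:3]@[u[0],-u[1],-1];return T[:3,3],d/np.linalg.norm(d)
def tri(a,b):
    A=0;B=0
    for n,p in(("scene",a),("top",b)):
        o,d=ray(n,p);M=np.eye(3)-np.outer(d,d);A=A+M;B=B+M@o
    x=np.linalg.solve(A,B);o,d=ray("scene",a);return x,np.linalg.norm(np.cross(x-o,d))*2
def at(n,p,z):
    o,d=ray(n,p);return o+d*(z-o[2])/d[2]
E
cat > m.py <<'E'
from h import *
np.set_printoptions(precision=4,suppress=True)
S=lambda x,y:(200+(x+.5)/2.6667-.5,170+(y+.5)/2.6667-.5)
T=lambda x,y:(205+(x+.5)/4-.5,170+(y+.5)/4-.5)
for n,a,b in(("yel",(435,46),(567,502)),("red",(529,160),(340,499)),("grn",(402,238),(327,296)),("blu",(343,514),(74,66)),("wgrn",(265,112),(583,239))):
    x,e=tri(S(*a),T(*b));print(n,x,e,"top@.082",at("top",T(*b),.083),"sc",at("scene",S(*a),.083))
cs=lambda x,y:(220+(x+.5)/4-.5,105+(y+.5)/4-.5)
ct=lambda x,y:(395+(x-400+.5)/4-.5,205+(y+.5)/4-.5)
P=[]
for n,a,b in(("Y",(45,97),(782,107)),("B",(310,57),(712,370)),("G",(363,248),(432,292)),("R",(80,295),(515,30))):
    x,e=tri(cs(*a),ct(*b));q=at("top",ct(*b),.03);P.append(q);print(n,x,e,q)
c=np.mean(P,0);print(c, [np.linalg.norm(P[i]-P[i-1]) for i in range(4)])
for n,p in zip("YBGR",P): print(n, c+(p-c)*(36/75))
for n,b in(("Y",(685,160)),("B",(653,280)),("G",(522,242)),("R",(557,120))): print(n,at("top",ct(*b),.009))
print("carton far edge",at("top",T(112,270),.1),at("top",T(60,500),.1),"beaker",at("top",T(467,110),0),"wb",at("top",(413,180),.086))
E
python3 m.py
```

```text
yel [ 0.4332 -0.0577  0.072 ] 0.0011883271972266435 top@.082 [ 0.432  -0.0566  0.083 ] sc [ 0.4394 -0.0511  0.083 ]
red [0.4366 0.0549 0.0762] 0.0008076450233588031 top@.082 [0.4359 0.0547 0.083 ] sc [0.4405 0.0579 0.083 ]
grn [0.5388 0.061  0.0754] 0.00033542331888710027 top@.082 [0.5373 0.0606 0.083 ] sc [0.5418 0.0645 0.083 ]
blu [0.6622 0.1914 0.0768] 0.0003423769399637142 top@.082 [0.6603 0.1899 0.083 ] sc [0.6633 0.1932 0.083 ]
wgrn [ 0.5645 -0.0685  0.0749] 0.0029860162567823686 top@.082 [ 0.5639 -0.069   0.083 ] sc [ 0.5663 -0.062   0.083 ]
Y [ 0.5648 -0.3715  0.0294] 0.00029954876206854766 [ 0.5648 -0.3714  0.03  ]
B [ 0.4261 -0.3215  0.0308] 8.040094872993816e-07 [ 0.4261 -0.3218  0.03  ]
G [ 0.4715 -0.1806  0.032 ] 0.005751204098120027 [ 0.4695 -0.1789  0.03  ]
R [ 0.6098 -0.2315  0.03  ] 0.0010664507718439152 [ 0.6102 -0.2318  0.03  ]
[ 0.5177 -0.276   0.03  ] [np.float64(0.14680078756948478), np.float64(0.14726051137284152), np.float64(0.1492599996920235), np.float64(0.15028798441075308)]
Y [ 0.5403 -0.3218  0.03  ]
B [ 0.4737 -0.298   0.03  ]
G [ 0.4946 -0.2294  0.03  ]
R [ 0.5621 -0.2548  0.03  ]
Y [ 0.5408 -0.3244  0.009 ]
B [ 0.4758 -0.3017  0.009 ]
G [ 0.4977 -0.2329  0.009 ]
R [ 0.5644 -0.2565  0.009 ]
carton far edge [0.5494 0.1652 0.1   ] [0.4372 0.188  0.1   ] beaker [ 0.6573 -0.0124  0.    ] wb [ 0.6646 -0.2012  0.086 ]
```

{"fn": "send_rows", "kwargs": {
  "plan": [
    [[0,0,0.0605,0,0,0,0.75],[0,0,0.0605,0,0,0,0.75],[0,0,0.0605,0,0,0,0.75],[0,0,0,0.105,-0.1,0,0.75],[0,0,0,0.105,-0.1,0,0.75],[0,0,0,0.105,-0.1,0,0.75],[0,0,0,0.105,-0.1,0,0.75],[0,0,0,0.105,-0.1,0,0.75],[0,0,0,0.105,-0.1,0,0.75],[0,0,0,0.105,-0.1,0,0.75],[0,0,0,0.105,-0.1,0,0.75],[0,0,0,0.105,-0.1,0,0.75],[0,0,0,0.105,-0.1,0,0.75],[0,0,0,0.105,-0.1,0,0.75],[0,0,0,0.105,-0.1,0,0.75],[0,0,0,0,0,0,0.75],[0,0,0,0,0,0,0.75]]
  ],
  "squeeze": 30
}}

```text
clock: 1.52
position: [0.421, -0.3607, 0.248]
ee_rot: [1.0, 0.002, -0.0, -0.0]
ft_force: [-0.3, -1.5, -0.3]
grip_width: 0.752
grasp_force: 0.0
```

{"fn": "send_rows", "kwargs": {
  "plan": [
    [[0,0,0,0.0045,-0.126,0.02,0.75],[0,0,0,0.0045,-0.126,0.02,0.75],[0,0,0,0.0045,-0.126,0.02,0.75],[0,0,0,0.0045,-0.126,0.02,0.75],[0,0,0,0.0045,-0.126,0.02,0.75],[0,0,0,0.0045,-0.126,0.02,0.75],[0,0,0,0.0045,-0.126,0.02,0.75],[0,0,0,0.0045,-0.126,0.02,0.75],[0,0,0,0.0045,-0.126,0.02,0.75],[0,0,0,0.0045,-0.126,0.02,0.75],[0,0,0,0.0045,-0.126,0.02,0.75],[0,0,0,0.0045,-0.126,0.02,0.75],[0,0,0,0,0,0,0.75],[0,0,0,0,0,0,0.75]]
  ]
}}

```text
clock: 2.68
position: [0.4305, -0.0599, 0.2002]
ee_rot: [1.0, 0.0, -0.0, 0.0]
ft_force: [0.4, -1.0, 0.3]
grip_width: 0.749
grasp_force: 0.0
```

{"fn": "send_rows", "kwargs": {
  "plan": [
    [[0,0,0,0.0075,-0.0145,0.085,0.75],[0,0,0,0,0,0.085,0.75],[0,0,0,0,0,0.085,0.75],[0,0,0,0,0,0.085,0.75],[0,0,0,0,0,0.085,0.75],[0,0,0,0,0,0.085,0.75],[0,0,0,0,0,0.085,0.75],[0,0,0,0,0,0.085,0.75],[0,0,0,0,0,0.085,0.75],[0,0,0,0,0,0,0.75],[0,0,0,0,0,0,0.6],[0,0,0,0,0,0,0.5],[0,0,0,0,0,0,0.3],[0,0,0,0,0,0,0.3],[0,0,0,0,0,0,0.3],[0,0,0,0,0,0,0.3],[0,0,0,0,0,0,0.3]]
  ]
}}

```text
clock: 4.1
position: [0.4332, -0.0575, 0.0484]
ee_rot: [1.0, -0.0, 0.001, 0.001]
ft_force: [-1.0, -2.2, 7.1]
grip_width: 0.413
grasp_force: 30.3
```

```bash
python3 - <<'E'
import cv2
from workcell import optics
s=optics.camera("scene")[:,:,::-1]
cv2.imwrite("pics/s2.png",s[100:330,200:500])
E
```

```text
(no output)
```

View pics/s2.png

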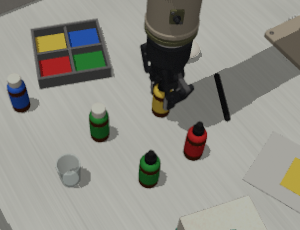

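The gripper holds the yellow bottle's body upright, at (160,100) in the crop. I lift it and carry it to the yellow liner.

{"fn": "send_rows", "kwargs": {
  "plan": [
    [[0,0,0,0,0,-0.11,0.3],[0,0,0,0,0,-0.11,0.3],[0,0,0,0,0,-0.11,0.3],[0,0,0,0,0,-0.11,0.3],[0,0,0,0,0,-0.11,0.3],[0,0,0,0,0,-0.11,0.3],[0,0,0,0,0,-0.11,0.3],[0,0,0,0.045,0.11,0,0.3],[0,0,0,0.045,0.11,0,0.3],[0,0,0,0.045,0.11,0,0.3],[0,0,0,0.045,0.11,0,0.3],[0,0,0,0.045,0.11,0,0.3],[0,0,0,0.045,0.11,0,0.3],[0,0,0,0.045,0.11,0,0.3],[0,0,0,0.045,0.11,0,0.3],[0,0,0,0.045,0.11,0,0.3],[0,0,0,0.045,0.11,0,0.3],[0,0,0,0.045,0.11,0,0.3],[0,0,0,0.045,0.11,0,0.3],[0,0,0,0,0,0,0.3]]
  ]
}}

```text
clock: 5.82
position: [0.54, -0.3257, 0.2008]
ee_rot: [1.0, -0.002, -0.0, 0.001]
ft_force: [-1.2, -1.3, -1.1]
grip_width: 0.41
grasp_force: 30.6
```

{"fn": "send_rows", "kwargs": {
  "plan": [
    [[0,0,0,0,0,0,0.3],[0,0,0,0,0,0,0.3]]
  ]
}}

```text
clock: 5.98
position: [0.5403, -0.3202, 0.2013]
ee_rot: [1.0, 0.0, -0.0, -0.0]
ft_force: [0.3, 0.7, -1.6]
grip_width: 0.41
grasp_force: 30.6
```

{"fn": "send_rows", "kwargs": {
  "plan": [
    [[0,0,0,0,0.015,0.08,0.3],[0,0,0,0,0,0.08,0.3],[0,0,0,0,0,0.08,0.3],[0,0,0,0,0,0.08,0.3],[0,0,0,0,0,0.08,0.3],[0,0,0,0,0,0.08,0.3],[0,0,0,0,0,0.08,0.3],[0,0,0,0,0,0.08,0.3],[0,0,0,0,0,0.016,0.3],[0,0,0,0,0,0.016,0.3],[0,0,0,0,0,0.016,0.3],[0,0,0,0,0,0.016,0.3],[0,0,0,0,0,0.005,0.3],[0,0,0,0,0,0,0.3],[0,0,0,0,0,0,0.3]]
  ]
}}

```text
clock: 7.23
position: [0.5404, -0.324, 0.06]
ee_rot: [1.0, -0.0, 0.0, 0.0]
ft_force: [-0.5, -0.4, -0.7]
grip_width: 0.408
grasp_force: 30.6
```

```bash
python3 - <<'E'
import cv2
from workcell import optics
a=[cv2.resize(x,(400,400)) for x in (optics.camera("scene")[80:230,200:350,::-1],optics.camera("top")[190:320,385:515,::-1])]
cv2.imwrite("pics/p3.png",cv2.convertScaleAbs(cv2.hconcat(a),alpha=1.6))
E
```

```text
(no output)
```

View pics/p3.png

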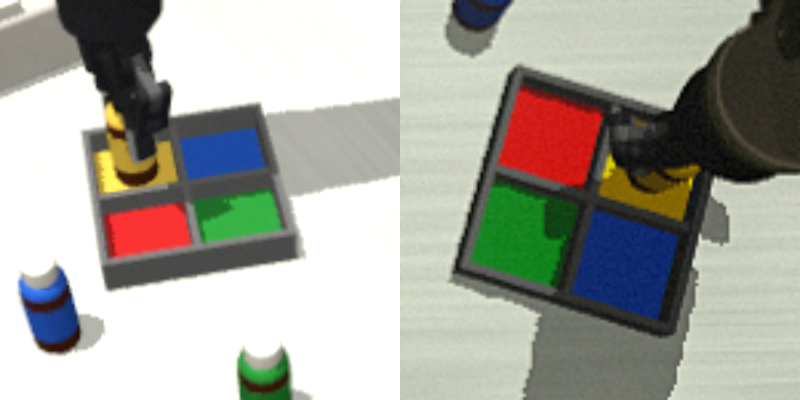

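The yellow bottle hangs over the middle of the yellow liner. I lower it slowly until it touches.

{"fn": "send_rows", "kwargs": {
  "plan": [
    [[0,0,0,0,0,0.005,0.3],[0,0,0,0,0,0.005,0.3],[0,0,0,0,0,0.003,0.3],[0,0,0,0,0,0,0.3],[0,0,0,0,0,0,0.3]]
  ]
}}

```text
clock: 7.75
position: [0.5405, -0.324, 0.0575]
ee_rot: [1.0, -0.0, 0.0, 0.0]
ft_force: [-2.2, 0.9, 6.4]
grip_width: 0.414
grasp_force: 31.1
```

{"fn": "send_rows", "kwargs": {
  "plan": [
    [[0,0,0,0,0,0,0.45],[0,0,0,0,0,0,0.5],[0,0,0,0,0,0,0.6],[0,0,0,0,0,0,0.6],[0,0,0,0,0,0,0.6],[0,0,0,0,0,-0.05,0.6],[0,0,0,0,0,-0.11,0.6],[0,0,0,0,0,-0.11,0.6],[0,0,0,0,0,-0.11,0.6],[0,0,0,0,0,-0.11,0.6],[0,0,0,0,0,-0.11,0.6],[0,0,0,0,0,-0.11,0.6]]
  ]
}}

```text
clock: 8.75
position: [0.5402, -0.3238, 0.201]
ee_rot: [1.0, -0.0, 0.0, 0.0]
ft_force: [1.3, -0.0, -0.3]
grip_width: 0.604
grasp_force: 0.0
```

{"fn": "send_rows", "kwargs": {
  "plan": [
    [[0,0,0,-0.035,-0.125,0,0.75],[0,0,0,-0.035,-0.125,0,0.75],[0,0,0,-0.035,-0.125,0,0.75],[0,0,0,-0.035,-0.125,0,0.75],[0,0,0,-0.035,-0.125,0,0.75],[0,0,0,-0.035,-0.125,0,0.75],[0,0,0,-0.035,-0.125,0,0.75],[0,0,0,-0.035,-0.125,0,0.75],[0,0,0,-0.035,-0.125,0,0.75],[0,0,0,-0.035,-0.125,0,0.75],[0,0,0,-0.035,-0.125,0,0.75],[0,0,0,-0.035,-0.125,0,0.75],[0,0,0,-0.035,-0.125,0,0.75],[0,0,0,-0.035,-0.125,0,0.75],[0,0,0,-0.035,-0.125,0,0.75],[0,0,0,0,0,0,0.75],[0,0,0,0,0,0,0.75],[0,0,0,0,0,0,0.75]]
  ]
}}

```text
clock: 10.25
position: [0.4356, 0.0506, 0.1994]
ee_rot: [1.0, -0.0, 0.0, 0.0]
ft_force: [-0.3, 0.8, -0.2]
grip_width: 0.748
grasp_force: 0.0
```

```bash
python3 - <<'E'
import cv2
from workcell import optics
a=[cv2.resize(x,(400,400)) for x in (optics.camera("scene")[80:230,200:350,::-1],optics.camera("top")[190:320,385:515,::-1])]
cv2.imwrite("pics/p4.png",cv2.convertScaleAbs(cv2.hconcat(a),alpha=1.6))
E
```

```text
(no output)
```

View pics/p4.png

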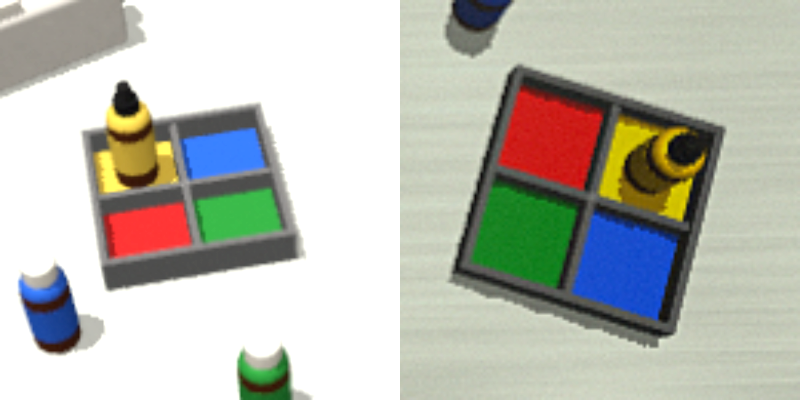

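The yellow bottle stands upright in its pocket. Next is the red one.

{"fn": "send_rows", "kwargs": {
  "plan": [
    [[0,0,0,0.002,-0.021,0.085,0.75],[0,0,0,0,0,0.085,0.75],[0,0,0,0,0,0.085,0.75],[0,0,0,0,0,0.085,0.75],[0,0,0,0,0,0.085,0.75],[0,0,0,0,0,0.085,0.75],[0,0,0,0,0,0.085,0.75],[0,0,0,0,0,0.085,0.75],[0,0,0,0,0,0.08,0.75],[0,0,0,0,0,0,0.75],[0,0,0,0,0,0,0.6],[0,0,0,0,0,0,0.5],[0,0,0,0,0,0,0.3],[0,0,0,0,0,0,0.3],[0,0,0,0,0,0,0.3],[0,0,0,0,0,0,0.3],[0,0,0,0,0,0,0.3]]
  ]
}}

```text
clock: 11.77
position: [0.4367, 0.0552, 0.048]
ee_rot: [1.0, -0.0, 0.001, 0.0]
ft_force: [-0.7, -0.4, 7.6]
grip_width: 0.409
grasp_force: 30.1
```

{"fn": "send_rows", "kwargs": {
  "plan": [
    [[0,0,0,0,0,-0.11,0.3],[0,0,0,0,0,-0.11,0.3],[0,0,0,0,0,-0.11,0.3],[0,0,0,0,0,-0.11,0.3],[0,0,0,0,0,-0.11,0.3],[0,0,0,0,0,-0.11,0.3],[0,0,0,0,0,-0.11,0.3],[0,0,0,0.0485,0.1195,0,0.3],[0,0,0,0.0485,0.1195,0,0.3],[0,0,0,0.0485,0.1195,0,0.3],[0,0,0,0.0485,0.1195,0,0.3],[0,0,0,0.0485,0.1195,0,0.3],[0,0,0,0.0485,0.1195,0,0.3],[0,0,0,0.0485,0.1195,0,0.3],[0,0,0,0.0485,0.1195,0,0.3],[0,0,0,0.0485,0.1195,0,0.3],[0,0,0,0.0485,0.1195,0,0.3],[0,0,0,0.0485,0.1195,0,0.3],[0,0,0,0.0485,0.1195,0,0.3],[0,0,0,0.0485,0.1195,0,0.3]]
  ]
}}

```text
clock: 13.43
position: [0.562, -0.2567, 0.2012]
ee_rot: [1.0, -0.0, 0.0, 0.0]
ft_force: [0.8, 0.3, -0.6]
grip_width: 0.414
grasp_force: 30.4
```

{"fn": "send_rows", "kwargs": {
  "plan": [
    [[0,0,0,0,0,0,0.3],[0,0,0,0,0,0,0.3],[0,0,0,0,0,0,0.3]]
  ]
}}

```text
clock: 13.68
position: [0.5617, -0.2547, 0.2009]
ee_rot: [1.0, 0.0, -0.0, -0.0]
ft_force: [-0.5, 1.2, -0.4]
grip_width: 0.415
grasp_force: 30.4
```

{"fn": "send_rows", "kwargs": {
  "plan": [
    [[0,0,0,0.007,0,0.08,0.3],[0,0,0,0,0,0.08,0.3],[0,0,0,0,0,0.08,0.3],[0,0,0,0,0,0.08,0.3],[0,0,0,0,0,0.08,0.3],[0,0,0,0,0,0.08,0.3],[0,0,0,0,0,0.08,0.3],[0,0,0,0,0,0.08,0.3],[0,0,0,0,0,0.016,0.3],[0,0,0,0,0,0.016,0.3],[0,0,0,0,0,0.016,0.3],[0,0,0,0,0,0.016,0.3],[0,0,0,0,0,0.005,0.3],[0,0,0,0,0,0.005,0.3],[0,0,0,0,0,0.004,0.3],[0,0,0,0,0,0,0.3],[0,0,0,0,0,0,0.3]]
  ]
}}

```text
clock: 15.1
position: [0.5632, -0.2555, 0.0575]
ee_rot: [1.0, -0.0, 0.0, 0.0]
ft_force: [0.2, -0.7, -1.7]
grip_width: 0.411
grasp_force: 30.4
```

{"fn": "send_rows", "kwargs": {
  "plan": [
    [[0,0,0,0,0,0.003,0.3],[0,0,0,0,0,0.002,0.3],[0,0,0,0,0,0,0.3]]
  ]
}}

```text
clock: 15.35
position: [0.5634, -0.2556, 0.0571]
ee_rot: [1.0, -0.0, 0.0, 0.0]
ft_force: [-2.0, 1.0, 5.1]
grip_width: 0.415
grasp_force: 31.1
```

{"fn": "send_rows", "kwargs": {
  "plan": [
    [[0,0,0,0,0,0,0.45],[0,0,0,0,0,0,0.5],[0,0,0,0,0,0,0.58],[0,0,0,0,0,0,0.58],[0,0,0,0,0,0,0.58],[0,0,0,0,0,-0.05,0.58],[0,0,0,0,0,-0.11,0.58],[0,0,0,0,0,-0.11,0.58],[0,0,0,0,0,-0.11,0.58],[0,0,0,0,0,-0.11,0.58],[0,0,0,0,0,-0.11,0.58],[0,0,0,0,0,-0.11,0.58]]
  ]
}}

```text
clock: 16.35
position: [0.5631, -0.2553, 0.2003]
ee_rot: [1.0, -0.0, 0.0, 0.0]
ft_force: [0.3, -0.3, 1.4]
grip_width: 0.582
grasp_force: 0.0
```

{"fn": "send_rows", "kwargs": {
  "plan": [
    [[0,0,0,-0.0105,-0.132,0,0.75],[0,0,0,-0.0105,-0.132,0,0.75],[0,0,0,-0.0105,-0.132,0,0.75],[0,0,0,-0.0105,-0.132,0,0.75],[0,0,0,-0.0105,-0.132,0,0.75],[0,0,0,-0.0105,-0.132,0,0.75],[0,0,0,-0.0105,-0.132,0,0.75],[0,0,0,-0.0105,-0.132,0,0.75],[0,0,0,-0.0105,-0.132,0,0.75],[0,0,0,-0.0105,-0.132,0,0.75],[0,0,0,-0.0105,-0.132,0,0.75],[0,0,0,-0.0105,-0.132,0,0.75],[0,0,0,0,0,0,0.75],[0,0,0,0,0,0,0.75],[0,0,0,0,0,0,0.75]]
  ]
}}

```text
clock: 17.6
position: [0.5382, 0.0608, 0.1988]
ee_rot: [1.0, -0.0, 0.0, 0.0]
ft_force: [-0.0, 0.0, 0.1]
grip_width: 0.749
grasp_force: 0.0
```

{"fn": "send_rows", "kwargs": {
  "plan": [
    [[0,0,0,0,0,0.085,0.75],[0,0,0,0,0,0.085,0.75],[0,0,0,0,0,0.085,0.75],[0,0,0,0,0,0.085,0.75],[0,0,0,0,0,0.085,0.75],[0,0,0,0,0,0.085,0.75],[0,0,0,0,0,0.085,0.75],[0,0,0,0,0,0.085,0.75],[0,0,0,0,0,0.08,0.75],[0,0,0,0,0,0,0.75],[0,0,0,0,0,0,0.6],[0,0,0,0,0,0,0.5],[0,0,0,0,0,0,0.3],[0,0,0,0,0,0,0.3],[0,0,0,0,0,0,0.3],[0,0,0,0,0,0,0.3],[0,0,0,0,0,0,0.3]]
  ]
}}

```text
clock: 19.02
position: [0.5391, 0.061, 0.0476]
ee_rot: [1.0, -0.0, 0.001, 0.0]
ft_force: [-1.2, -2.5, 7.1]
grip_width: 0.414
grasp_force: 30.1
```

{"fn": "send_rows", "kwargs": {
  "plan": [
    [[0,0,0,0,0,-0.11,0.3],[0,0,0,0,0,-0.11,0.3],[0,0,0,0,0,-0.11,0.3],[0,0,0,0,0,-0.11,0.3],[0,0,0,0,0,-0.11,0.3],[0,0,0,0,0,-0.11,0.3],[0,0,0,0,0,-0.11,0.3],[0,0,0,-0.018,0.1215,0,0.3],[0,0,0,-0.018,0.1215,0,0.3],[0,0,0,-0.018,0.1215,0,0.3],[0,0,0,-0.018,0.1215,0,0.3],[0,0,0,-0.018,0.1215,0,0.3],[0,0,0,-0.018,0.1215,0,0.3],[0,0,0,-0.018,0.1215,0,0.3],[0,0,0,-0.018,0.1215,0,0.3],[0,0,0,-0.018,0.1215,0,0.3],[0,0,0,-0.018,0.1215,0,0.3],[0,0,0,-0.018,0.1215,0,0.3],[0,0,0,-0.018,0.1215,0,0.3],[0,0,0,0,0,0,0.3]]
  ]
}}

```text
clock: 20.68
position: [0.493, -0.2358, 0.2004]
ee_rot: [1.0, -0.003, -0.0, 0.001]
ft_force: [-0.9, -0.7, -1.4]
grip_width: 0.41
grasp_force: 30.4
```

{"fn": "send_rows", "kwargs": {
  "plan": [
    [[0,0,0,0,0,0,0.3],[0,0,0,0,0,0,0.3]]
  ]
}}

```text
clock: 20.85
position: [0.4949, -0.2295, 0.2005]
ee_rot: [1.0, 0.0, 0.0, -0.0]
ft_force: [0.3, 0.5, -1.1]
grip_width: 0.411
grasp_force: 30.4
```

{"fn": "send_rows", "kwargs": {
  "plan": [
    [[0,0,0,0.005,0,0.08,0.3],[0,0,0,0,0,0.08,0.3],[0,0,0,0,0,0.08,0.3],[0,0,0,0,0,0.08,0.3],[0,0,0,0,0,0.08,0.3],[0,0,0,0,0,0.08,0.3],[0,0,0,0,0,0.08,0.3],[0,0,0,0,0,0.08,0.3],[0,0,0,0,0,0.016,0.3],[0,0,0,0,0,0.016,0.3],[0,0,0,0,0,0.016,0.3],[0,0,0,0,0,0.016,0.3],[0,0,0,0,0,0.005,0.3],[0,0,0,0,0,0.005,0.3],[0,0,0,0,0,0.004,0.3],[0,0,0,0,0,0.002,0.3],[0,0,0,0,0,0,0.3],[0,0,0,0,0,0,0.3]]
  ]
}}

```text
clock: 22.35
position: [0.496, -0.2304, 0.0567]
ee_rot: [1.0, -0.0, 0.0, 0.0]
ft_force: [-0.5, -1.2, 1.4]
grip_width: 0.413
grasp_force: 30.6
```

{"fn": "send_rows", "kwargs": {
  "plan": [
    [[0,0,0,0,0,0.002,0.3],[0,0,0,0,0,0,0.3],[0,0,0,0,0,0,0.45],[0,0,0,0,0,0,0.5],[0,0,0,0,0,0,0.58],[0,0,0,0,0,0,0.58],[0,0,0,0,0,0,0.58],[0,0,0,0,0,-0.05,0.58],[0,0,0,0,0,-0.11,0.58],[0,0,0,0,0,-0.11,0.58],[0,0,0,0,0,-0.11,0.58],[0,0,0,0,0,-0.11,0.58],[0,0,0,0,0,-0.11,0.58],[0,0,0,0,0,-0.11,0.58]]
  ]
}}

```text
clock: 23.52
position: [0.4957, -0.2301, 0.1999]
ee_rot: [1.0, -0.0, 0.0, 0.0]
ft_force: [0.5, 0.3, 0.6]
grip_width: 0.579
grasp_force: 0.0
```

{"fn": "send_rows", "kwargs": {
  "plan": [
    [[0,0,0,0.059,-0.15,0,0.75],[0,0,0,0.059,-0.15,0,0.75],[0,0,0,0.059,-0.15,0,0.75],[0,0,0,0.059,-0.15,0,0.75],[0,0,0,0.059,-0.15,0,0.75],[0,0,0,0.059,-0.15,0,0.75],[0,0,0,0.059,-0.15,0,0.75],[0,0,0,0.059,-0.15,0,0.75],[0,0,0,0.059,-0.15,0,0.75],[0,0,0,0.059,-0.15,0,0.75],[0,0,0,0.059,-0.15,0,0.75],[0,0,0,0.059,-0.15,0,0.75],[0,0,0,0.059,-0.15,0,0.75],[0,0,0,0.059,-0.15,0,0.75],[0,0,0,0,0,0,0.75],[0,0,0,0,0,0,0.75],[0,0,0,0,0,0,0.75]]
  ]
}}

```text
clock: 24.93
position: [0.6612, 0.1892, 0.1982]
ee_rot: [1.0, -0.0, 0.0, 0.0]
ft_force: [0.7, -0.9, -0.1]
grip_width: 0.752
grasp_force: 0.0
```

```bash
python3 - <<'E'
import cv2
from workcell import optics
a=[cv2.resize(x,(400,400)) for x in (optics.camera("scene")[80:230,200:350,::-1],optics.camera("top")[190:320,385:515,::-1])]
cv2.imwrite("pics/p5.png",cv2.convertScaleAbs(cv2.hconcat(a),alpha=1.6))
E
```

```text
(no output)
```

View pics/p5.png

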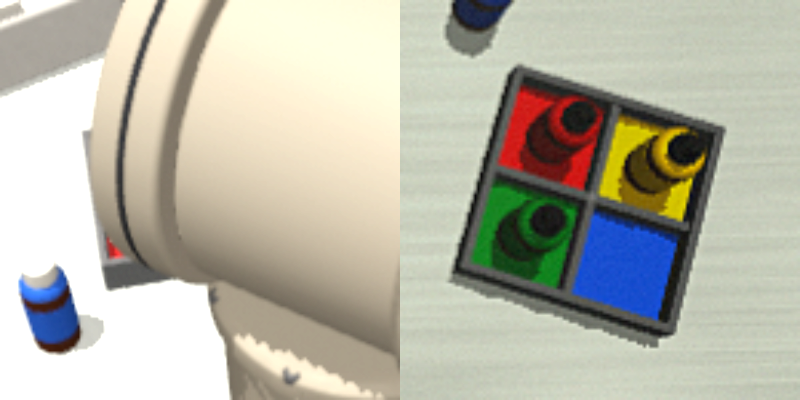

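The top view shows red, green and yellow standing in their pockets. The arm hides them in the scene view. I now pick up blue.

{"fn": "send_rows", "kwargs": {
  "plan": [
    [[0,0,0,0,-0.005,0.083,0.75],[0,0,0,0,0,0.083,0.75],[0,0,0,0,0,0.083,0.75],[0,0,0,0,0,0.083,0.75],[0,0,0,0,0,0.083,0.75],[0,0,0,0,0,0.083,0.75],[0,0,0,0,0,0.083,0.75],[0,0,0,0,0,0.083,0.75],[0,0,0,0,0,0.083,0.75],[0,0,0,0,0,0,0.75],[0,0,0,0,0,0,0.6],[0,0,0,0,0,0,0.5],[0,0,0,0,0,0,0.3],[0,0,0,0,0,0,0.3],[0,0,0,0,0,0,0.3],[0,0,0,0,0,0,0.3],[0,0,0,0,0,0,0.3]]
  ]
}}

```text
clock: 26.45
position: [0.6621, 0.1906, 0.0503]
ee_rot: [1.0, -0.0, 0.001, 0.0]
ft_force: [-0.8, -1.4, 7.5]
grip_width: 0.41
grasp_force: 30.4
```

{"fn": "send_rows", "kwargs": {
  "plan": [
    [[0,0,0,0,0,-0.11,0.3],[0,0,0,0,0,-0.11,0.3],[0,0,0,0,0,-0.11,0.3],[0,0,0,0,0,-0.11,0.3],[0,0,0,0,0,-0.11,0.3],[0,0,0,0,0,-0.11,0.3],[0,0,0,0,0,-0.11,0.3],[0,0,0,0,0,0,0.3]]
  ]
}}

```text
clock: 27.12
position: [0.6628, 0.1917, 0.2082]
ee_rot: [1.0, -0.0, 0.003, -0.001]
ft_force: [0.1, 0.7, 0.6]
grip_width: 0.407
grasp_force: 30.4
```

{"fn": "send_rows", "kwargs": {
  "plan": [
    [[0,0,0,-0.0585,0.153,0,0.3],[0,0,0,-0.0585,0.153,0,0.3],[0,0,0,-0.0585,0.153,0,0.3],[0,0,0,-0.0585,0.153,0,0.3],[0,0,0,-0.0585,0.153,0,0.3],[0,0,0,-0.0585,0.153,0,0.3],[0,0,0,-0.0585,0.153,0,0.3],[0,0,0,-0.0585,0.153,0,0.3],[0,0,0,-0.0585,0.153,0,0.3],[0,0,0,-0.0585,0.153,0,0.3],[0,0,0,-0.0585,0.153,0,0.3],[0,0,0,-0.0585,0.153,0,0.3],[0,0,0,-0.0585,0.153,0,0.3],[0,0,0,-0.0585,0.153,0,0.3],[0,0,0,-0.0585,0.153,0,0.3],[0,0,0,-0.0585,0.153,0,0.3],[0,0,0,0,0,0,0.3],[0,0,0,0,0,0,0.3],[0,0,0,0,0,0,0.3]]
  ]
}}

```text
clock: 28.7
position: [0.474, -0.2981, 0.2024]
ee_rot: [1.0, -0.0, 0.0, -0.0]
ft_force: [-0.9, 0.5, -1.4]
grip_width: 0.412
grasp_force: 30.5
```

{"fn": "send_rows", "kwargs": {
  "plan": [
    [[0,0,0,0.005,0.014,0.08,0.3],[0,0,0,0,0,0.08,0.3],[0,0,0,0,0,0.08,0.3],[0,0,0,0,0,0.08,0.3],[0,0,0,0,0,0.08,0.3],[0,0,0,0,0,0.08,0.3],[0,0,0,0,0,0.08,0.3],[0,0,0,0,0,0.08,0.3],[0,0,0,0,0,0.016,0.3],[0,0,0,0,0,0.016,0.3],[0,0,0,0,0,0.016,0.3],[0,0,0,0,0,0.014,0.3],[0,0,0,0,0,0.005,0.3],[0,0,0,0,0,0.005,0.3],[0,0,0,0,0,0,0.3],[0,0,0,0,0,0,0.3]]
  ]
}}

```text
clock: 30.03
position: [0.4749, -0.3017, 0.0604]
ee_rot: [1.0, -0.0, 0.0, 0.0]
ft_force: [1.3, -0.2, -1.2]
grip_width: 0.411
grasp_force: 30.5
```

{"fn": "send_rows", "kwargs": {
  "plan": [
    [[0,0,0,0,0,0.004,0.3],[0,0,0,0,0,0.003,0.3],[0,0,0,0,0,0,0.3],[0,0,0,0,0,0,0.3]]
  ]
}}

```text
clock: 30.37
position: [0.475, -0.3017, 0.0592]
ee_rot: [1.0, -0.0, 0.0, 0.0]
ft_force: [-1.8, 1.0, 4.2]
grip_width: 0.415
grasp_force: 31.0
```

Contact. I release, rise and move aside.

{"fn": "send_rows", "kwargs": {
  "plan": [
    [[0,0,0,0,0,0,0.45],[0,0,0,0,0,0,0.5],[0,0,0,0,0,0,0.58],[0,0,0,0,0,0,0.58],[0,0,0,0,0,0,0.58],[0,0,0,0,0,-0.05,0.58],[0,0,0,0,0,-0.11,0.58],[0,0,0,0,0,-0.11,0.58],[0,0,0,0,0,-0.11,0.58],[0,0,0,0,0,-0.11,0.58],[0,0,0,0,0,-0.11,0.58],[0,0,0,0,0,-0.11,0.58]]
  ]
}}

```text
clock: 31.37
position: [0.4747, -0.3014, 0.2027]
ee_rot: [1.0, -0.0, 0.0, 0.0]
ft_force: [-0.5, -0.3, 0.2]
grip_width: 0.58
grasp_force: 0.0
```

{"fn": "send_rows", "kwargs": {
  "plan": [
    [[0,0,0,0,-0.13,0,0.6],[0,0,0,0,-0.13,0,0.6],[0,0,0,0,-0.13,0,0.6],[0,0,0,0,-0.13,0,0.6],[0,0,0,0,-0.13,0,0.6],[0,0,0,0,-0.13,0,0.6],[0,0,0,0,-0.13,0,0.6],[0,0,0,0,-0.13,0,0.6],[0,0,0,0,-0.13,0,0.6],[0,0,0,0,-0.13,0,0.6],[0,0,0,0,0,0,0.6],[0,0,0,0,0,0,0.6],[0,0,0,0,0,0,0.6]]
  ]
}}

```text
clock: 32.45
position: [0.4749, -0.0422, 0.2012]
ee_rot: [1.0, -0.0, 0.0, 0.0]
ft_force: [0.1, -0.5, 1.0]
grip_width: 0.602
grasp_force: 0.0
```

```bash
python3 - <<'E'
import cv2
from workcell import optics
a=[cv2.resize(x,(400,400)) for x in (optics.camera("scene")[80:260,200:380,::-1],optics.camera("top")[160:320,335:495,::-1])]
cv2.imwrite("pics/p6.png",cv2.convertScaleAbs(cv2.hconcat(a),alpha=1.6))
E
```

```text
(no output)
```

View pics/p6.png

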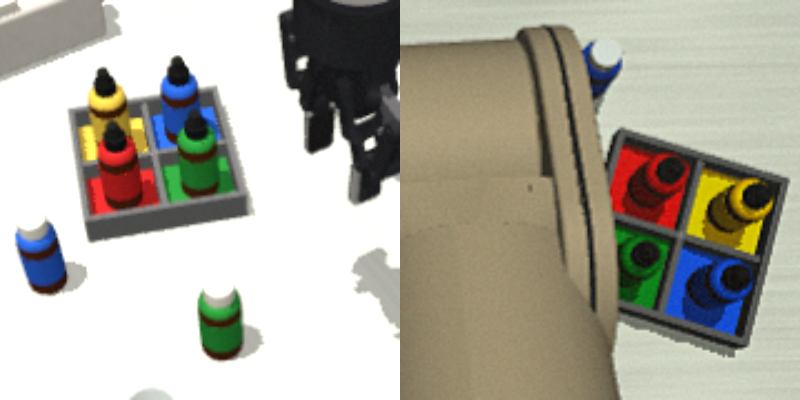

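All four droppers stand upright on their matching liners. Both white caps are undisturbed and the gripper is clear, so I hand in.

```bash
python3 -c "
from workcell import job
print(job.hand_in())"
```

```text
the job is handed in; nothing more can be done
None
```

All four dropper bottles are standing upright on the liners matching their labels, the two white-capped bottles are where they started, and the job is handed in at about 33 s of the 104 s limit (no verdict was returned).

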